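Tip out the pigment mill jar

TASK

Tip the mill jar in its pivot cradle (the lever at its side turns it) so that all three porcelain grinding balls roll out into the draining tray in front of it. Then swing the cradle back until the jar stands fully upright on its stop again, empty, with all the balls lying in the tray. Do not shift the tray, the brush pot, the jar lid or the lino block.

Things in the scene. Friction and masses are not known exactly. Their poses are not given: they have to be found in the camera images.
- stand: Fixed grey steel pivot stand: base plate 12 mm thick (x -110 to +50 mm, y +-120 mm), two posts 36 mm wide at y = +-94 mm, bearing heads up to 187 mm high. Origin on the table midway between the posts; z up, x to the pouring side (the tray), y along the pivot axis, lever on the +y side. The pivot axis lies 165 mm above the origin.
- cradle (a joint): Tilt of the cradle about the pivot axis, rad. 0 = jar upright on its stop; grows as the mouth tips towards the stand's +x, over the tray; end stop at 2.2. The bearing is stiff and roughly balanced (0.2 N m friction, 3 to 6 N at the lever bar): the cradle stays where it is left. The balls run out only beyond 1.57, well at 1.8 to 2.1.
- lever_bar (a point): On the lever's handle, a round wooden bar 16 mm thick, spanning stand y = +108 to +183 mm (this point: +150), on a lever arm 8 mm thick at y = +112. At tilt q the bar axis is at stand x = 85 sin(q - 1), z = 165 + 85 cos(q - 1) mm: it leans away from the tray at first, goes over the top and down on the tray side. Closed fingers pointing down can push it either way if they follow its arc (a level push jams).
- jar_mouth (a point): Centre of the open mouth of the white porcelain jar, which is clamped in the cradle: outside diameter 114 mm, inside 104 mm, 130 mm high, from 50 mm below to 80 mm above the pivot axis when upright. z points out of the mouth. The tipped jar needs the space within 100 mm of the pivot axis.
- tray: Loose open aluminium draining tray 240 (x) x 260 (y) x 55 mm with 4 mm walls and low 4 mm ribs on its floor, about 0.9 kg, standing in front of the stand (its near wall about 85 mm ahead of the pivot axis). Origin under its centre; axes roughly those of the stand.
- ball1: One of three equal white porcelain grinding balls, 34 mm in diameter, about 50 g, at first in the bottom of the jar. Origin at its centre.
- ball2: One of three equal white porcelain grinding balls, 34 mm in diameter, about 50 g, at first in the bottom of the jar. Origin at its centre.
- ball3: One of three equal white porcelain grinding balls, 34 mm in diameter, about 50 g, at first in the bottom of the jar. Origin at its centre.
- brush_pot: Bystander: terracotta pot 88 mm across, 85 mm high, with paint brushes standing in it to about 190 mm; on the stand's -y side. Origin at its underside.
- jar_lid: Bystander: the jar's round porcelain lid, 116 mm across, 32 mm high with its knob, lying on the table about 270 mm from the stand on the lever side. Origin at its underside.
- lino_block: Bystander: grey lino on a wooden block, 100 x 140 x 24 mm, lying on the table about 310 mm from the stand on the lever side. Origin at its underside.
There are look-alikes about, which are no part of the job. Leave any pink, purple or yellow look-alike of the ball1 alone.

How it is judged:
By the outcome, as a careful person would: the job done as asked, in the order asked, and still so for the second after the job is handed in, with the robot touching nothing.
It also fails if it takes over 58 s, if anything falls off the work surface, if the arm or the gripper's body presses on something with over 40 N, if the wrist force passes 120 N, or if a joint passes its speed limit or range.

ROBOT

A 6-joint arm with a two-finger parallel gripper is mounted at the origin on the work surface. World frame = base frame: x ahead of the robot, y to its left, z up, the work surface at z = 0. Lengths are in mm, angles in rad, forces in N, time in s.
With the tool pointing down it reaches from about 300 to 850 mm from the base axis. Payload 4.2 kg.
Tool frame: the origin (TCP) lies midway between the tips of the shut fingers; the grasp point (between the pads) lies 19 mm behind it; z points along the fingers, y is the line along which they close (so a half turn about z gives the same grasp; the last joint's range is limited). The gripper opens to 91 mm and grips with 3 to 60 N. Pads are 32 mm wide; open, the fingers measure 118 mm over their backs; the gripper's body (76 mm by 178 mm) begins 60 mm behind the grasp point.
Start: joints at [1.187, 0.32, 1.565, -0, 1.257, -0.02], TCP at [204.604, 537.383, 213.976] pointing down, gripper open.
Joint ranges: [-3.11, 3.11], [-0.84, 2.01], [0.21, 2.61], [-1.34, 4.49], [0.05, 2.63], [-2.56, 2.56]. Speed limits (rad/s): [2.57, 2.57, 3.14, 3.14, 3.14, 3.14].

INTERFACE

Orientations are given as a 3x3 rotation matrix whose columns are the frame's x, y, z axes.
In Python, from station import sensors, optics, workorder gives the robot as it stands.
- The arm moves only by the tool carry_out, never from a script. Its argument "increments" is a list of rows, each a list of 7 numbers: the opening, from -1 (shut) to 1 (fully open), then the shift along the tool's x, y, z in units of 1 m (1.0 is 1 m), then the turn, a rotation vector about the tool's x, y, z in units of pi/4 rad (1.0 is pi/4 rad). A call has exactly 5 rows; each row is the pose to reach, as a shift and turn from the pose commanded when the call began, along the tool's axes at that moment; what a row does not reach only later rows make up. A row lasts 1/12 s, in which the tool goes at most 41.7 mm and 7.16 degrees, less where a joint would pass 70% of its speed; a pose out of reach is approached as far as the arm can. A call with a number of a shift or a turn outside -1 to 1 is refused whole. A call with a gripper value outside its range is refused whole. The fingers move at their own pace and stop on an object; "squeeze" is the grip in N (left out, the last holds). Time passes only in rows, so rows that repeat a pose let the fingers close, or fill a call up. It gives the time, the measured TCP pose, the force, the opening and the grip force at its end, in the units of the state.
- sensors.get_state(): the state, without advancing time (a new reading comes with each control period).
- optics.read_camera(name): name is "scene" or "top" or "wrist"; returns a dict with "img" (420x560x3 uint8, red, green, blue), "mtx" (3x3 intrinsics, pixels), "dist" ([k1, k2, p1, p2, k3] as OpenCV has them; the pictures are not rectified), "extrinsics" (4x4, takes a point from camera to world coordinates). Camera axes: x right, y down, z forward; pixel columns grow to the right and rows downward; lengths in mm; the calibration is good to about 2 mm. A picture is of the moment at which its call begins. There is no depth.
- workorder.hand_in(): hands the job in; it is judged then, once.
The state is a dict: "time_s": time; "q": joint angles; "joint_velocities": joint speeds; "joint_torque": joint torques, N m; "position": TCP position; "tcp_rot": TCP orientation; "contact_force": force on the tool from outside, world axes, zero at the start; "wrist_torque": the same for the moment, N m; "gripper_width": finger opening in mm; "grip_force": force on a finger pad.
Only numpy, scipy, OpenCV 4.12 (cv2) and the standard library are available. Lean on these libraries where they do the work, as an engineer would, in place of code of your own. Each camera call takes 0.05 s, during which the arm holds its last target. There are 200 camera calls.

## Working session

There is one attempt and no reset: what is moved stays moved. The work goes in short steps, Python scripts to look and compute and a tool call to move; the robot and the scene stay as the last step left them, time stands still between calls to the robot, and variables do not carry over. Pictures are saved under pics/ and viewed, at most 10 in all, crops included, and the job is handed in when it is done.

Besides the shell and the picture viewer there is one more tool, called after "Call:" by a JSON object that holds its "op" and its "data". carry_out: Moves the arm, as the interface text tells. Shifts and turns lie within -1 to 1; 1 stands for 1 m of shift or pi/4 rad of turn. Its arguments: {"type":"object","properties":{"increments":{"type":"array"},"squeeze":{"type":"number"}},"required":["increments"]}

```bash
mkdir -p pics
python3 - <<'E'
from station import sensors, optics
import cv2,numpy as np,pickle
s=sensors.get_state();print(s['time_s'],s['position'],s['tcp_rot'],s['contact_force'],s['gripper_width'])
for n in ['scene','top']:
    c=optics.read_camera(n);pickle.dump(c,open(f'pics/{n}0.pkl','wb'))
    cv2.imwrite(f'pics/{n}0.png',cv2.resize(c['img'][:,:,::-1],(800,600),interpolation=cv2.INTER_CUBIC))
    print(n,c['mtx'].tolist(),c['dist'],np.round(c['extrinsics'],3).tolist())
E
```

```text
0.0 [204.39371853 536.90591177 213.12637198] [[-9.34562102e-01  3.55799421e-01 -6.70459714e-04]
 [ 3.55800049e-01  9.34560717e-01 -1.60948413e-03]
 [ 5.39317868e-05 -1.74271247e-03 -9.99998480e-01]] [ 0.22939196 -0.66139334 -1.01109407] 91.0400284593022
scene [[421.00535161718585, 0.0, 277.4453598996857], [0.0, 421.00535161718585, 203.12217413816717], [0.0, 0.0, 1.0]] [0.0316817 0.        0.        0.        0.       ] [[0.884, 0.284, -0.371, 934.471], [0.466, -0.5, 0.729, -704.682], [0.022, -0.818, -0.575, 681.156], [0.0, 0.0, 0.0, 1.0]]
top [[426.5284870661957, 0.0, 285.76568863434795], [0.0, 426.5284870661957, 210.61954662503695], [0.0, 0.0, 1.0]] [-0.13596895  0.          0.          0.          0.        ] [[-0.024, -0.984, 0.177, 415.991], [-1.0, 0.022, -0.01, -26.604], [0.006, -0.178, -0.984, 1095.329], [0.0, 0.0, 0.0, 1.0]]
```

View pics/scene0.png

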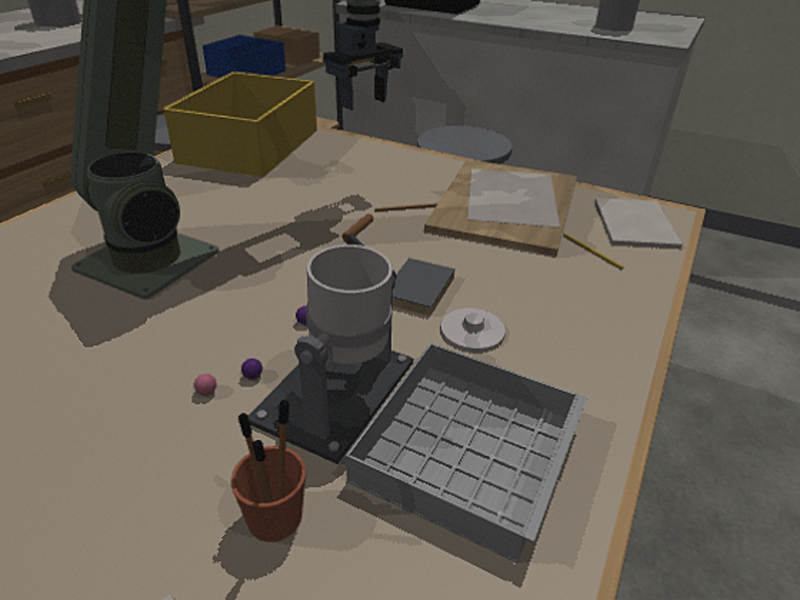

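View pics/top0.png

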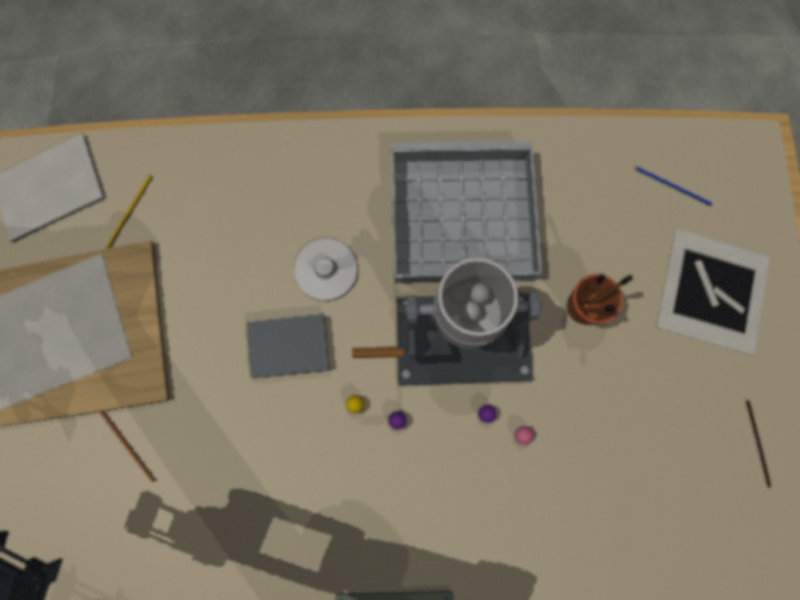

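Scene view: jar upright in the stand at (350,300), tray at (465,450), brush pot at (270,490), lid at (473,328), lino block at (423,285). Top view: jar mouth at (477,300), lever bar from (352,352) to (404,352), stand plate corners about (397,297)–(531,382), tray (393,146)–(541,280). 

Look-alikes: the loose balls are purple (398,420), purple (487,413), pink (524,435) and yellow (355,404). The true white balls are in the jar at (480,293) and (474,311). The brown sticks at (128,445) and (758,443) could be taken for the bar, but the bar joined to the stand at (378,352) fits the description.

```bash
cat > h.py <<'E'
import numpy as np,cv2,pickle
def ray(c,u,v,z,k=560/800):
    p=cv2.undistortPoints(np.array([[[(u+.5)*k-.5,(v+.5)*k-.5]]],float),c['mtx'],np.array(c['dist'])).ravel()
    E=np.array(c['extrinsics']);d=E[:3,:3]@[p[0],p[1],1];o=E[:3,3]
    return o+d*(z-o[2])/d[2]
def proj(c,P):
    E=np.linalg.inv(np.array(c['extrinsics']));r=cv2.Rodrigues(E[:3,:3])[0]
    return cv2.projectPoints(np.array(P,float).reshape(-1,3),r,E[:3,3],c['mtx'],np.array(c['dist']))[0].reshape(-1,2)
E
python3 - <<'E'
from h import *
c=pickle.load(open('pics/top0.pkl','rb'))
for n,u,v,z in [('plate LL',398,384,12),('plate LR',532,382,12),('bar out',352,352,211),('bar in',404,352,211),('mouth',477,300,245),('tray NL',397,280,55),('tray NR',541,277,55),('tray FL',393,147,55),('tray FR',533,146,55),('pot',597,297,85),('lid',325,268,20),('lino',288,346,24)]:
    print(n,np.round(ray(c,u,v,z)))
i=c['img'][190:280,230:390,::-1]
cv2.imwrite('pics/crop1.png',cv2.resize(i,(800,450),interpolation=cv2.INTER_CUBIC))
E
```

```text
plate LL [463. -16.  12.]
plate LR [ 460. -254.   12.]
bar out [502.  48. 211.]
bar in [500. -27. 211.]
mouth [ 569. -133.  245.]
tray NL [641. -18.  55.]
tray NR [ 641. -272.   55.]
tray FL [891. -16.  55.]
tray FR [ 890. -274.   55.]
pot [ 598. -360.   85.]
lid [674. 112.  20.]
lino [533. 178.  24.]
```

View pics/crop1.png

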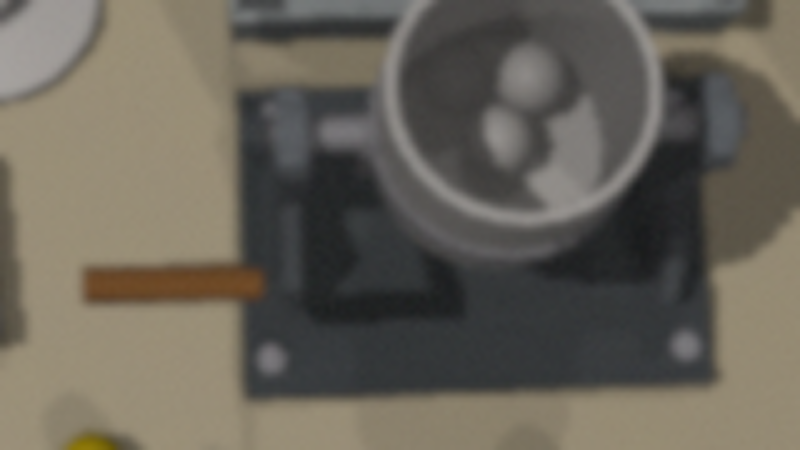

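The crop shows two white balls in the jar at (530,75) and (505,135), with the third probably in shadow. The bar runs from (83,285) to (265,283). The estimates agree: pivot at about (572,-135), bar at stand y=150 near world (502,15,211). I'll straddle the bar with the fingers closing along x, then follow its arc.

Call:
{"op": "carry_out", "data": {"increments": [[1,-0.03,-0.025,-0.009,0,0,0.155],[1,-0.06,-0.05,-0.018,0,0,0.31],[1,-0.09,-0.075,-0.027,0,0,0.465],[1,-0.12,-0.1,-0.036,0,0,0.62],[1,-0.15,-0.125,-0.045,0,0,0.775]]}}

```text
time_s: 0.52
position: [300.6, 365.4, 258.9]
tcp_rot: [[-0.559, 0.829, -0.0], [0.829, 0.559, -0.001], [-0.0, -0.001, -1.0]]
contact_force: [0.6, 0.5, -0.3]
gripper_width: 91.4
grip_force: 0.0
```

Call:
{"op": "carry_out", "data": {"increments": [[1,-0.04,-0.003,-0.002,0,0,0.15],[1,-0.08,-0.006,-0.004,0,0,0.3],[1,-0.12,-0.009,-0.006,0,0,0.45],[1,-0.16,-0.012,-0.008,0,0,0.605],[1,-0.2,-0.015,-0.01,0,0,0.76]]}}

```text
time_s: 0.93
position: [400.8, 191.6, 268.9]
tcp_rot: [[0.004, 1.0, -0.0], [1.0, -0.004, 0.0], [0.0, -0.0, -1.0]]
contact_force: [1.1, -0.2, -0.3]
gripper_width: 91.4
grip_force: 0.0
```

Call:
{"op": "carry_out", "data": {"increments": [[1,-0.034,0.02,0,0,0,0],[1,-0.068,0.04,0,0,0,0],[1,-0.102,0.06,0,0,0,0],[1,-0.136,0.08,0,0,0,0],[1,-0.172,0.101,0,0,0,0]]}}

```text
time_s: 1.35
position: [502.1, 19.9, 268.7]
tcp_rot: [[-0.001, 1.0, -0.0], [1.0, 0.001, 0.0], [0.0, -0.0, -1.0]]
contact_force: [0.9, 0.9, -0.4]
gripper_width: 91.4
grip_force: 0.0
```

Run:
```python
from station import sensors, optics
from h import *
s=sensors.get_state();print(s['time_s'],s['position'],s['contact_force'])
c=optics.read_camera('wrist');pickle.dump(c,open('pics/w1.pkl','wb'))
cv2.imwrite('pics/w1.png',cv2.resize(c['img'][:,:,::-1],(800,600),interpolation=cv2.INTER_CUBIC))
print(np.round(c['extrinsics'],2).tolist(), (proj(c,[[502,-27,211],[502,15,211],[503,48,211]])/.7).round())
```

```text
1.35 [502.05636949  19.8794934  268.73583096] [ 0.91490381  0.94314149 -0.35892019]
[[1.0, 0.0, -0.0, 501.43], [0.0, -0.96, -0.29, 102.32], [-0.0, 0.29, -0.96, 439.87], [0.0, 0.0, 0.0, 1.0]] [[398. 411.]
 [399. 337.]
 [401. 274.]]
```

View pics/w1.png

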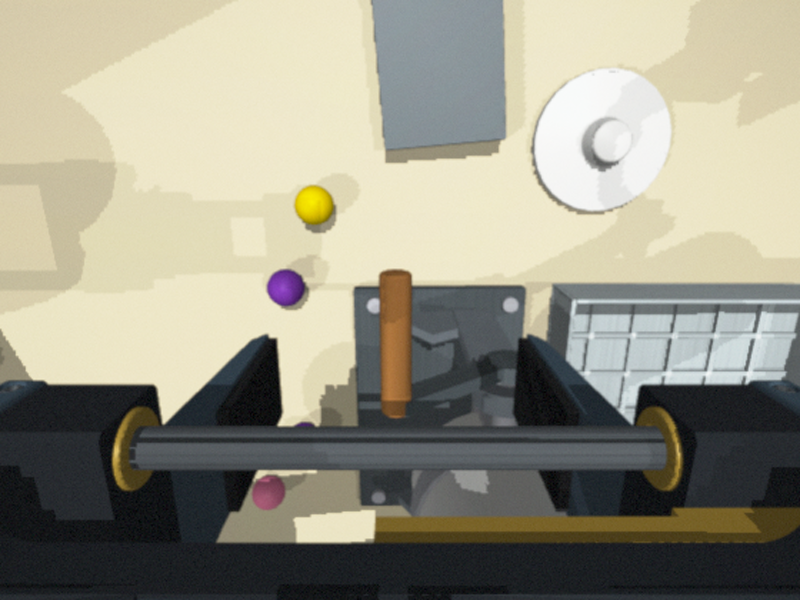

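The wrist view shows the bar at (396,272)–(396,412), within about 1 mm of the prediction and centred between the fingers. Next I descend and close on it lightly.

Call:
{"op": "carry_out", "data": {"increments": [[1,-0.003,-0.001,0.02,0,0,0],[1,-0.003,-0.001,0.04,0,0,0],[0.4,-0.003,-0.001,0.06,0,0,0],[0,-0.003,-0.001,0.075,0,0,0],[-0.4,-0.003,-0.001,0.077,0,0,0]], "squeeze": 8}}

```text
time_s: 1.82
position: [498.5, 18.6, 188.8]
tcp_rot: [[-0.001, 1.0, -0.007], [1.0, 0.001, -0.0], [-0.0, -0.007, -1.0]]
contact_force: [-0.1, -0.1, -0.7]
gripper_width: 74.4
grip_force: 0.0
```

Call:
{"op": "carry_out", "data": {"increments": [[-0.5,0,0,0,0,0,0],[-0.6,0,0,0,0,0,0],[-0.7,0,0,0,0,0,0],[-0.8,0,0,0,0,0,0],[-0.8,0,0,0,0,0,0]], "squeeze": 8}}

```text
time_s: 2.23
position: [501.3, 18.7, 192.8]
tcp_rot: [[-0.002, 1.0, 0.002], [1.0, 0.002, 0.0], [0.0, 0.002, -1.0]]
contact_force: [-0.5, 0.7, 0.7]
gripper_width: 41.1
grip_force: 0.0
```

Call:
{"op": "carry_out", "data": {"increments": [[-0.9,0,0,0,0,0,0],[-0.9,0,0,0,0,0,0],[-0.9,0,0,0,0,0,0],[-0.9,0,0,0,0,0,0],[-0.9,0,0,0,0,0,0]], "squeeze": 8}}

```text
time_s: 2.65
position: [501.0, 18.7, 192.0]
tcp_rot: [[-0.002, 1.0, 0.001], [1.0, 0.002, 0.0], [0.0, 0.001, -1.0]]
contact_force: [-0.1, 0.2, 0.1]
gripper_width: 15.8
grip_force: 8.0
```

Run:
```python
import numpy as np
# arc displacement from q=0 (tool y=+x, tool z=-Z)
for q in np.arange(0,2.25,.1): print(round(q,2),round(85*(np.sin(q-1)-np.sin(-1)),1),round(-85*(np.cos(q-1)-np.cos(1)),1))
```

```text
0.0 0.0 -0.0
0.1 4.9 -6.9
0.2 10.5 -13.3
0.3 16.8 -19.1
0.4 23.5 -24.2
0.5 30.8 -28.7
0.6 38.4 -32.4
0.7 46.4 -35.3
0.8 54.6 -37.4
0.9 63.0 -38.6
1.0 71.5 -39.1
1.1 80.0 -38.6
1.2 88.4 -37.4
1.3 96.6 -35.3
1.4 104.6 -32.4
1.5 112.3 -28.7
1.6 119.5 -24.2
1.7 126.3 -19.1
1.8 132.5 -13.3
1.9 138.1 -6.9
2.0 143.1 -0.0
2.1 147.3 7.4
2.2 150.7 15.1
```

Call:
{"op": "carry_out", "data": {"increments": [[-0.9,0,0.005,-0.007,0,0,0],[-0.9,0,0.0105,-0.0133,0,0,0],[-0.9,0,0.0168,-0.0191,0,0,0],[-0.9,0,0.0235,-0.0242,0,0,0],[-0.9,0,0.0308,-0.0287,0,0,0]]}}

```text
time_s: 3.07
position: [530.7, 18.8, 221.8]
tcp_rot: [[-0.001, 1.0, -0.003], [1.0, 0.001, 0.0], [0.0, -0.003, -1.0]]
contact_force: [-6.6, 1.0, 5.1]
gripper_width: 15.5
grip_force: 8.0
```

Call:
{"op": "carry_out", "data": {"increments": [[-0.9,0,0.0076,-0.0037,0,0,0],[-0.9,0,0.0156,-0.0066,0,0,0],[-0.9,0,0.0238,-0.0087,0,0,0],[-0.9,0,0.0322,-0.0099,0,0,0],[-0.9,0,0.0407,-0.0104,0,0,0]]}}

```text
time_s: 3.48
position: [572.9, 18.7, 232.5]
tcp_rot: [[-0.001, 1.0, 0.001], [1.0, 0.001, 0.0], [0.0, 0.001, -1.0]]
contact_force: [-3.3, -0.2, 2.7]
gripper_width: 15.6
grip_force: 8.0
```

Call:
{"op": "carry_out", "data": {"increments": [[-0.9,0,0.0085,0.0005,0,0,0],[-0.9,0,0.0169,0.0017,0,0,0],[-0.9,0,0.0251,0.0038,0,0,0],[-0.9,0,0.0331,0.0067,0,0,0],[-0.9,0,0.0408,0.0104,0,0,0]]}}

```text
time_s: 3.9
position: [614.0, 18.7, 220.2]
tcp_rot: [[-0.001, 1.0, -0.0], [1.0, 0.001, -0.0], [-0.0, -0.0, -1.0]]
contact_force: [-4.3, -0.6, 3.0]
gripper_width: 15.8
grip_force: 8.0
```

Call:
{"op": "carry_out", "data": {"increments": [[-0.9,0,0.0037,0.0022,0,0,0],[-0.9,0,0.0072,0.0045,0,0,0],[-0.9,0,0.0107,0.0069,0,0,0],[-0.9,0,0.014,0.0096,0,0,0],[-0.9,0,0.0171,0.0124,0,0,0]]}}

```text
time_s: 4.32
position: [630.6, 18.8, 208.1]
tcp_rot: [[-0.001, 1.0, 0.0], [1.0, 0.001, 0.0], [0.0, 0.0, -1.0]]
contact_force: [-2.1, 0.1, 2.2]
gripper_width: 15.6
grip_force: 8.0
```

Call:
{"op": "carry_out", "data": {"increments": [[-0.9,0,0.0016,0.0014,0,0,0],[-0.9,0,0.0031,0.003,0,0,0],[-0.9,0,0.0045,0.0045,0,0,0],[-0.9,0,0.006,0.0061,0,0,0],[-0.9,0,0.0087,0.0094,0,0,0]]}}

```text
time_s: 4.73
position: [638.9, 18.9, 199.1]
tcp_rot: [[-0.001, 1.0, 0.0], [1.0, 0.001, 0.0], [0.0, 0.0, -1.0]]
contact_force: [-3.2, 0.3, 2.9]
gripper_width: 15.8
grip_force: 8.0
```

Call:
{"op": "carry_out", "data": {"increments": [[-0.9,0,0.0013,0.0017,0,0,0],[-0.9,0,0.0026,0.0034,0,0,0],[-0.9,0,0.0038,0.005,0,0,0],[-0.9,0,0.005,0.0069,0,0,0],[-0.9,0,0.0085,0.0128,0,0,0]]}}

```text
time_s: 5.15
position: [647.1, 18.9, 186.4]
tcp_rot: [[-0.001, 1.0, -0.0], [1.0, 0.001, 0.0], [0.0, -0.0, -1.0]]
contact_force: [-4.6, 0.4, 2.1]
gripper_width: 15.7
grip_force: 8.0
```

Call:
{"op": "carry_out", "data": {"increments": [[-0.9,0,0,0,0,0,0],[-0.9,0,0,0,0,0,0],[-0.9,0,0,0,0,0,0],[-0.9,0,0,0,0,0,0],[-0.9,0,0,0,0,0,0]]}}

```text
time_s: 5.57
position: [647.4, 18.8, 185.6]
tcp_rot: [[-0.001, 1.0, -0.0], [1.0, 0.001, 0.0], [0.0, -0.0, -1.0]]
contact_force: [-1.4, 0.0, -2.9]
gripper_width: 15.5
grip_force: 8.0
```

Run:
```python
from station import sensors, optics
from h import *
a=optics.read_camera('top');b=optics.read_camera('scene')
pickle.dump(a,open('pics/t2.pkl','wb'))
# left: top crop of tray/jar ; right: scene crop
A=cv2.resize(a['img'][90:280,240:420,::-1],(400,422),interpolation=cv2.INTER_CUBIC);B=cv2.resize(b['img'][150:400,180:420,::-1],(400,422),interpolation=cv2.INTER_CUBIC)
cv2.imwrite('pics/c2.png',np.hstack([A,B]))
```

```text
(no output)
```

View pics/c2.png

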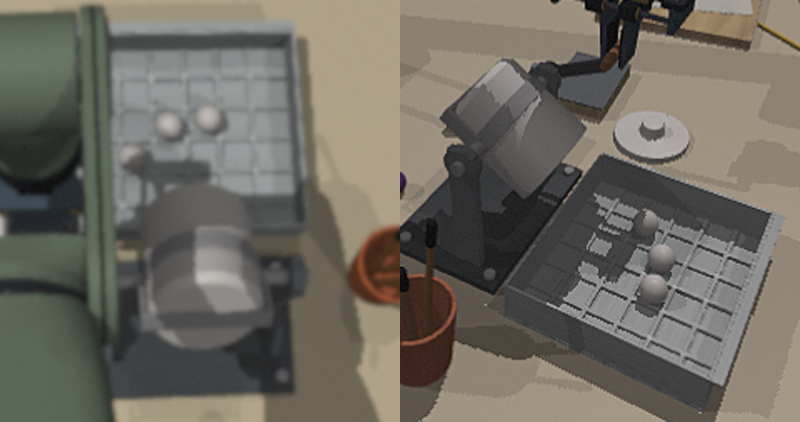

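All three balls lie in the tray: in the scene crop at (646,223), (661,260) and (654,290), and in the top crop at (171,125), (209,119) and (133,157). The tipped jar is empty as far as it shows. I'll swing it back along the same arc.

Call:
{"op": "carry_out", "data": {"increments": [[-0.9,0,-0.0035,-0.0059,0,0,0],[-0.9,0,-0.0085,-0.0128,0,0,0],[-0.9,0,-0.0141,-0.0192,0,0,0],[-0.9,0,-0.0203,-0.025,0,0,0],[-0.9,0,-0.0271,-0.0301,0,0,0]]}}

```text
time_s: 6.08
position: [623.2, 18.7, 219.8]
tcp_rot: [[-0.001, 1.0, 0.011], [1.0, 0.001, -0.0], [-0.0, 0.011, -1.0]]
contact_force: [7.7, -0.1, 2.8]
gripper_width: 15.9
grip_force: 8.0
```

Call:
{"op": "carry_out", "data": {"increments": [[-0.9,0,-0.0072,-0.0045,0,0,0],[-0.9,0,-0.0149,-0.0082,0,0,0],[-0.9,0,-0.0229,-0.0111,0,0,0],[-0.9,0,-0.0311,-0.0132,0,0,0],[-0.9,0,-0.0395,-0.0144,0,0,0]]}}

```text
time_s: 6.5
position: [583.0, 18.5, 235.0]
tcp_rot: [[-0.001, 1.0, 0.011], [1.0, 0.001, -0.0], [-0.0, 0.011, -1.0]]
contact_force: [4.7, -0.6, 4.2]
gripper_width: 15.8
grip_force: 8.0
```

Call:
{"op": "carry_out", "data": {"increments": [[-0.9,0,-0.0085,-0.0005,0,0,0],[-0.9,0,-0.017,0,0,0,0],[-0.9,0,-0.0254,0.0012,0,0,0],[-0.9,0,-0.0336,0.0033,0,0,0],[-0.9,0,-0.0416,0.0062,0,0,0]]}}

```text
time_s: 6.92
position: [538.7, 18.3, 225.6]
tcp_rot: [[-0.002, 1.0, 0.002], [1.0, 0.002, -0.001], [-0.001, 0.002, -1.0]]
contact_force: [3.1, -2.4, 2.9]
gripper_width: 15.6
grip_force: 8.0
```

Call:
{"op": "carry_out", "data": {"increments": [[-0.9,0,-0.0076,0.0037,0,0,0],[-0.9,0,-0.0149,0.0082,0,0,0],[-0.9,0,-0.0216,0.0133,0,0,0],[-0.9,0,-0.0279,0.0191,0,0,0],[-0.9,0,-0.0335,0.0255,0,0,0]]}}

```text
time_s: 7.33
position: [505.0, 18.7, 198.0]
tcp_rot: [[-0.001, 1.0, -0.0], [1.0, 0.001, 0.0], [0.0, -0.0, -1.0]]
contact_force: [2.9, -1.1, 3.0]
gripper_width: 15.8
grip_force: 8.0
```

Call:
{"op": "carry_out", "data": {"increments": [[-0.9,0,-0.0018,0.0022,0,0,0],[-0.9,0,-0.0034,0.0046,0,0,0],[-0.9,0,-0.005,0.007,0,0,0],[-0.9,0,-0.006,0.009,0,0,0],[-0.9,0,-0.006,0.009,0,0,0]]}}

```text
time_s: 7.75
position: [498.8, 18.7, 189.3]
tcp_rot: [[-0.001, 1.0, -0.002], [1.0, 0.001, 0.0], [0.0, -0.002, -1.0]]
contact_force: [0.2, -2.1, 0.7]
gripper_width: 15.7
grip_force: 8.0
```

Call:
{"op": "carry_out", "data": {"increments": [[-0.9,0,-0.001,0.001,0,0,0],[-0.9,0,-0.002,0.002,0,0,0],[-0.9,0,-0.003,0.003,0,0,0],[-0.9,0,-0.004,0.004,0,0,0],[-0.9,0,-0.004,0.004,0,0,0]]}}

```text
time_s: 8.17
position: [499.1, 19.0, 188.0]
tcp_rot: [[-0.001, 1.0, 0.009], [1.0, 0.001, 0.001], [0.001, 0.009, -1.0]]
contact_force: [3.5, -1.2, 8.7]
gripper_width: 15.6
grip_force: 8.0
```

Call:
{"op": "carry_out", "data": {"increments": [[-0.5,0,0,0,0,0,0],[0,0,0,0,0,0,0],[0.4,0,0,0,0,0,0],[0.4,0,0,0,0,0,0],[0.4,0,0.002,0,0,0,0]]}}

```text
time_s: 8.58
position: [496.8, 18.8, 185.2]
tcp_rot: [[-0.001, 1.0, -0.002], [1.0, 0.001, 0.0], [0.0, -0.002, -1.0]]
contact_force: [-0.2, 1.3, 0.2]
gripper_width: 46.0
grip_force: 0.0
```

Call:
{"op": "carry_out", "data": {"increments": [[0.4,0,0.004,0,0,0,0],[0.4,0,0.005,-0.005,0,0,0],[0.4,0,0.005,-0.03,0,0,0],[0.4,0,0.005,-0.06,0,0,0],[0.4,0,0.005,-0.09,0,0,0]]}}

```text
time_s: 9.0
position: [502.4, 18.7, 276.7]
tcp_rot: [[-0.001, 1.0, -0.002], [1.0, 0.001, 0.0], [0.0, -0.002, -1.0]]
contact_force: [0.8, 0.0, 0.6]
gripper_width: 63.9
grip_force: 0.0
```

Run:
```python
from station import sensors, optics
from h import *
s=sensors.get_state();print(s['time_s'],s['position'],s['contact_force'],s['gripper_width'])
c=optics.read_camera('wrist');b=optics.read_camera('scene')
w0=pickle.load(open('pics/w1.pkl','rb'));s0=pickle.load(open('pics/scene0.pkl','rb'))
print((proj(c,[[502,-27,211],[502,15,211],[503,48,211]])/.7).round())
R=lambda i:cv2.resize(i[150:400,180:420,::-1],(400,417),interpolation=cv2.INTER_CUBIC)
cv2.imwrite('pics/c3.png',np.hstack([R(s0['img']),R(b['img'])]))
cv2.imwrite('pics/w3.png',cv2.resize(c['img'][:,:,::-1],(800,600),interpolation=cv2.INTER_CUBIC))
```

```text
9.0 [502.39769765  18.65425459 276.72624524] [0.8063452  0.04805047 0.58261152] 63.94163241094603
[[398. 401.]
 [398. 329.]
 [400. 268.]]
```

View pics/c3.png

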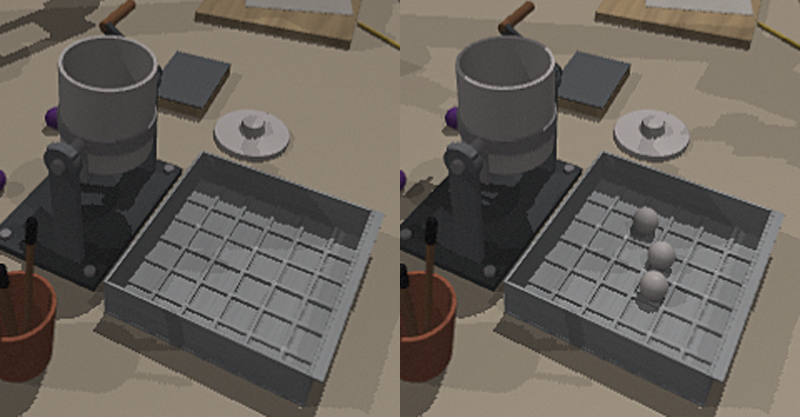

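View pics/w3.png

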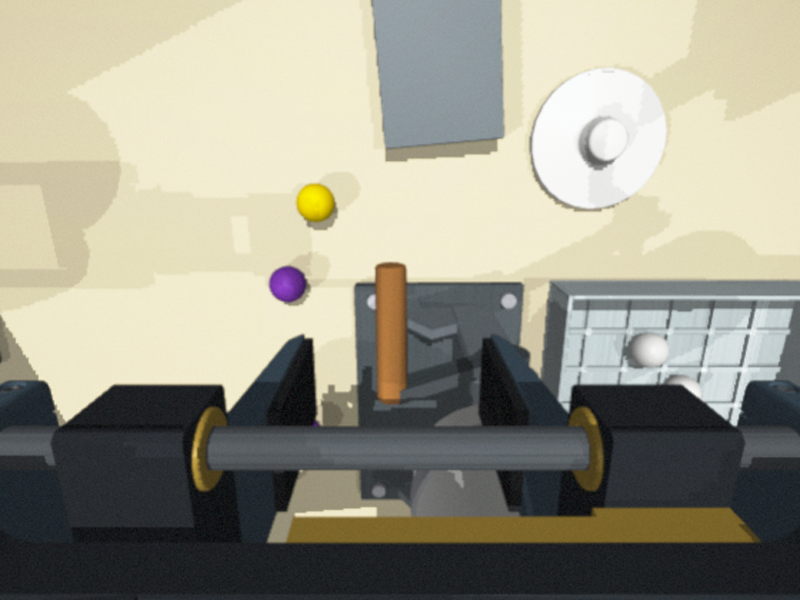

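The balls are in the tray at (646,222), (661,255) and (654,286). The lid, lino block and pot haven't moved. The bar sits about 2 mm further back than at the start (391 px against 398 predicted). I'll check that it's on the stop with a gentle downward press using shut fingers.

Call:
{"op": "carry_out", "data": {"increments": [[-1,0,-0.003,0.006,0,0,0],[-1,0,-0.003,0.012,0,0,0],[-1,0,-0.003,0.018,0,0,0],[-1,0,-0.003,0.024,0,0,0],[-1,0,-0.003,0.03,0,0,0]]}}

```text
time_s: 9.52
position: [499.0, 18.6, 244.0]
tcp_rot: [[-0.001, 1.0, -0.003], [1.0, 0.001, -0.0], [0.0, -0.003, -1.0]]
contact_force: [0.2, -0.4, 0.0]
gripper_width: 33.4
grip_force: 0.0
```

Call:
{"op": "carry_out", "data": {"increments": [[-1,0,0,0.003,0,0,0],[-1,0,0,0.006,0,0,0],[-1,0,0,0.01,0,0,0],[-1,0,0,0.015,0,0,0],[-1,0,0,0.02,0,0,0]]}}

```text
time_s: 9.93
position: [499.8, 18.6, 225.5]
tcp_rot: [[-0.001, 1.0, 0.0], [1.0, 0.001, 0.0], [0.0, 0.0, -1.0]]
contact_force: [-0.4, -0.7, 0.5]
gripper_width: 1.1
grip_force: 0.0
```

Call:
{"op": "carry_out", "data": {"increments": [[-1,0,0,0.002,0,0,0],[-1,0,0,0.004,0,0,0],[-1,0,0,0.006,0,0,0],[-1,0,0,0.008,0,0,0],[-1,0,0,0.008,0,0,0]]}}

```text
time_s: 10.35
position: [499.8, 18.7, 219.1]
tcp_rot: [[-0.001, 1.0, 0.001], [1.0, 0.001, 0.0], [0.0, 0.001, -1.0]]
contact_force: [-2.7, -0.5, 6.2]
gripper_width: 0.5
grip_force: 3.0
```

Call:
{"op": "carry_out", "data": {"increments": [[-1,0,0,0.001,0,0,0],[-1,0,0,0.002,0,0,0],[-1,0,0,0.003,0,0,0],[-1,0,0,0.004,0,0,0],[-1,0,0,0.004,0,0,0]]}}

```text
time_s: 10.77
position: [499.9, 18.7, 218.8]
tcp_rot: [[-0.001, 1.0, 0.004], [1.0, 0.001, 0.0], [0.0, 0.004, -1.0]]
contact_force: [-7.5, 0.0, 25.4]
gripper_width: 0.3
grip_force: 12.5
```

At 25 N the bar doesn't move, at a height of 219 − 8 = 211 mm, which is exactly the q = 0 height. The jar is on its stop, so I can lift clear.

Call:
{"op": "carry_out", "data": {"increments": [[-1,0,0,-0.02,0,0,0],[-1,0,0,-0.05,0,0,0],[-1,0,0,-0.085,0,0,0],[-1,0.03,-0.01,-0.1,0,0,0],[-1,0.06,-0.02,-0.11,0,0,0]]}}

```text
time_s: 11.18
position: [480.8, 78.5, 326.7]
tcp_rot: [[0.002, 1.0, 0.005], [1.0, -0.002, 0.001], [0.001, 0.005, -1.0]]
contact_force: [-0.2, 0.2, 0.2]
gripper_width: 0.1
grip_force: 0.0
```

Call:
{"op": "carry_out", "data": {"increments": [[-1,0.03,-0.01,0,0,0,0],[-1,0.06,-0.02,0,0,0,0],[-1,0.09,-0.03,0,0,0,0],[-1,0.12,-0.04,0,0,0,0],[-1,0.15,-0.05,0,0,0,0]]}}

```text
time_s: 11.6
position: [428.7, 229.9, 324.1]
tcp_rot: [[-0.001, 1.0, 0.001], [1.0, 0.001, 0.0], [0.0, 0.001, -1.0]]
contact_force: [1.1, -0.2, -0.1]
gripper_width: 0.7
grip_force: 0.0
```

Call:
{"op": "carry_out", "data": {"increments": [[-1,0,0,0,0,0,0],[-1,0,0,0,0,0,0],[-1,0,0,0,0,0,0],[-1,0,0,0,0,0,0],[-1,0,0,0,0,0,0]]}}

```text
time_s: 12.02
position: [429.8, 227.5, 323.9]
tcp_rot: [[0.0, 1.0, 0.0], [1.0, -0.0, -0.0], [-0.0, 0.0, -1.0]]
contact_force: [0.1, -0.0, 0.0]
gripper_width: 0.4
grip_force: 0.0
```

Run:
```python
from station import optics
from h import *
c=optics.read_camera('top')
cv2.imwrite('pics/t4.png',cv2.resize(c['img'][90:290,220:440,::-1],(660,600),interpolation=cv2.INTER_CUBIC))
```

```text
(no output)
```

View pics/t4.png

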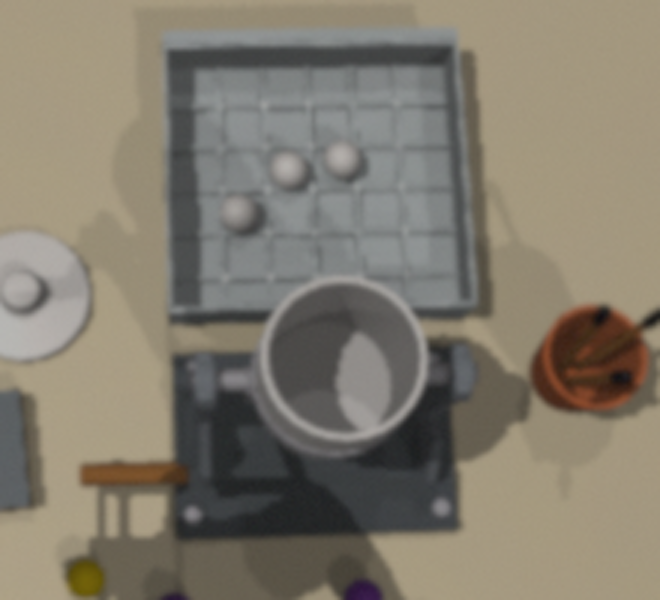

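The jar at (343,365) is upright and empty. The three white balls lie in the tray at (241,213), (290,168) and (343,158), the bystanders are where they were, and the arm is clear.

```bash
python3 -c "
from station import workorder
print(workorder.hand_in())"
```

```text
the job is handed in; nothing more can be done
None
```

I handed the job in at about 12 s: all three balls are in the tray, the empty jar is back upright on its stop, and nothing else in the scene visibly moved.

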